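Slide the cover plate off its stand and cover the tester candle

TASK

Cover the open tester candle with the flat steel plate that lies in the low wooden stand. The plate lies too snug between the rails to be picked up there: press lightly on it from above and slide it out over the open front edge of the stand, pinch the overhanging end by its two sides, and lay it down gently, flat and centred over the candle's mouth. Leave the candle standing where it is and do not disturb the tin, the lidded jar or the card box.

Things in the scene. Friction and masses are not known exactly. Their poses are not given: they have to be found in the camera images.
- stand: Low fixed wooden stand, 130 mm deep (x), 86 wide (y). Origin: centre of its underside, on the table; x points from its open front to its back stop, z up. Its flat rigid deck is 46 mm above the table. Rails 8 mm wide on both sides (70 mm between them) and a back stop 6 mm thick rise 7 mm above the deck. The front (x = -65 mm) is open and drops sheer to the table.
- stand_edge (a point): Middle of the open front edge of the stand's deck, 46 mm above the table; axes as the stand's. With about 42 mm of the plate overhanging here it lies steady and leaves room for fingers at its two long sides in front of the stand; it falls off when more than half its length (52 mm) overhangs.
- plate_center (a point): Centre (half-way up) of the loose flat steel plate, 104 mm long (x), 64 wide (y), 4 thick (z), 0.16-0.26 kg. Starts flat on the deck, x toward the stand's back, front end 4-17 mm inside the deck's edge, its top 3 mm below the rails' tops: no grip there. A fingertip pressed down on it drags it along: about 8 N does, under 4 N may slip, 25 N is too much.
- tester_top (a point): Centre of the top of the open tester candle: a loose round glass jar 67 mm in diameter, 74 mm tall, 0.26 kg, upright on the table; z up. The plate shall lie flat on its rim, turned any way, centred. Fingers that hold the plate's sides some 30 mm from its middle pass beside the round glass.
- wax_tin: Bystander: flat hinged tin 61 x 88 x 22 mm, loose; origin at the centre of its underside.
- lidded_jar: Bystander: lidded candle jar, 69 mm in diameter, 82 mm tall, loose; origin at the centre of its underside.
- card_box: Bystander: flat box of cards 65 x 92 x 19 mm, loose; origin at the centre of its underside.
There are look-alikes about, which are no part of the job. Leave any orange look-alike of the part that bears tester_top alone.

How it is judged (in metres and radians):
On the way, in this order (a step that is already met when the one before it is completed fails the run):
1. the plate, lying flat on the stand's deck, overhangs the front edge by at least 25 mm (x of plate_center in the frame of stand below -0.038 m and angle between plate_center's own z axis and vertical below 0.06 rad and z of plate_center in the frame of stand between 0.045 and 0.051 m), for 0.2 s.
2. the plate is held by the fingers, lifted clear of the stand (its centre 70 mm or more above the table) (height (world z) of plate_center above 0.07 m and contact force between the fingers and plate above 2 N and contact force between plate and stand below 0.1 N), for 0.2 s.
At the end, for the whole second after the job is handed in: The plate lies still and level (within 0.05 rad) on the rim of the upright tester candle on the table, its centre over the candle's axis within 10 mm across and 18 mm along the plate, released (x of tester_top in the frame of plate_center between -0.018 and 0.018 m and y of tester_top in the frame of plate_center between -0.01 and 0.01 m and z of tester_top in the frame of plate_center between -0.006 and 0.001 m and angle between each of plate_center, tester_top's own z axis and vertical below 0.05 rad and linear speed of plate below 0.02 m/s and height (world z) of tester_top below 0.08 m); the robot touches nothing.
It fails at once if the plate is pressed or forced against the stand with more than 25 N (contact force between plate and stand above 25 N).
It fails at once if the plate is dropped or pressed on the candle with more than 20 N (contact force between plate and tester above 20 N).
It fails at once if the plate falls below the stand's deck (height (world z) of plate_center below 0.035 m).
It fails at once if the tester candle is shifted more than 25 mm or tipped (distance of tester_top from where it was at the start of the episode above 0.025 m or angle between tester_top's own z axis and vertical above 0.2 rad).
It fails at once if the tin, the lidded jar or the card box is shifted more than 20 mm (distance of any of wax_tin, lidded_jar, card_box from where it was at the start of the episode above 0.02 m).
It also fails if it takes over 64 s, if anything falls off the work surface, if the arm or the gripper's body presses on something with over 40 N, if the wrist force passes 120 N, or if a joint passes its speed limit or range.

ROBOT

A 6-joint arm with a two-finger parallel gripper is mounted at the origin on a cart in front of the work surface, level with it; the furniture and walls round the work are solid. World frame = base frame: x ahead of the robot, y to its left, z up, the work surface at z = 0. Lengths are in m, angles in degrees, forces in N, time in s.
With the tool pointing down it reaches from about 0.25 to 0.725 m from the base axis. Payload 9.7 kg.
Tool frame: the origin (TCP) lies midway between the tips of the shut fingers; the grasp point (between the pads) lies bot.grasp_offset behind it (bot.grasp_offset is the distance from the TCP to the grasp point, in m); x points along the fingers, y is the direction in which the jaws open and shut, and the axes are right-handed (so a half turn about x gives the same grasp; the last joint's range is limited). The gripper opens to 85 mm and grips with 20 to 120 N. Pads are 22 mm wide; open, the fingers measure 114 mm over their backs; the gripper's body (76 mm by 85 mm) begins 54 mm behind the grasp point. The pads swing forward as they close: fully open they stand 13 mm farther back than shut.
Start: joints at [-64.343, 4.979, 10.078, 95.1, 0, 90], TCP at [0.238, -0.496, 0.231] pointing down, gripper open.
Joint ranges: [-179.16, 179.16], [-48.56, 103.87], [-65.8, 70.77], [-126.05, 130.52], [-82.76, 87.17], [-180, 180]. Speed limits (degrees/s): [127.2, 127.2, 147.25, 180, 180, 180].

INTERFACE

Orientations are given as [roll, pitch, yaw] about the fixed x, y, z axes, in that order (R = Rz(yaw) Ry(pitch) Rx(roll)).
In Python, from workcell import status, camera, bot gives the robot as it stands.
- The arm moves only by the shell command python3 -m jog 'ROWS' [OPENING] [FORCE]. ROWS is text: rows parted by semicolons, each of 4 numbers parted by spaces: the shift along the tool's x, y, z in mm, then the turn about the tool's x in degrees. A call has exactly 8 rows; each row is the pose to reach, as a shift and turn from the pose commanded when the call began, along the tool's axes at that moment; what a row does not reach only later rows make up. A row lasts 1/8 s, in which the tool goes at most 62.5 mm and 10.7 degrees, less where a joint would pass 70% of its speed; a pose out of reach is approached as far as the arm can. A call with a gripper value outside its range is refused whole. OPENING is the opening, from 0 (shut) to 1 (fully open), set as the call begins (- or left out, the last holds). The fingers move at their own pace and stop on an object; FORCE is the grip in N (left out, the last holds). Time passes only in rows, so rows that repeat a pose let the fingers close, or fill a call up. It gives the time, the measured TCP pose, the force and the opening at its end, in the units of the state.
- status.get_obs(): the state, without advancing time (a new reading comes with each control period).
- camera(name): name is "scene" or "top" or "wrist"; returns a dict with "color" (400x640x3 uint8, red, green, blue), "vfov" (degrees; the focal length in pixels is half the picture's height over the tangent of half this angle, whatever the lens; pixels are square), "cx", "cy" (the principal point, pixels), "rvec" (rotation vector, rad) and "tvec" (3), from world to camera coordinates, as OpenCV has them. Camera axes: x right, y down, z forward; pixel columns grow to the right and rows downward; lengths in m; the calibration is good to about 2 mm. A picture is of the moment at which its call begins. There is no depth.
- bot.job_done(): hands the job in, once; it reports no verdict.
The state is a dict: "time": time; "q": joint angles; "qd": joint speeds; "joint_efforts": joint torques, N m; "ee_pos": TCP position; "tcp_rot": TCP orientation; "wrist_force": force on the tool from outside, world axes, zero at the start; "torque": the same for the moment, N m; "opening": finger opening in m.
Only numpy, scipy, OpenCV 4.12 (cv2) and the standard library are available. Lean on these libraries where they do the work, as an engineer would, in place of code of your own. Each camera call takes 0.05 s, during which the arm holds its last target. There are 200 camera calls.

## Working session

There is one attempt and no reset: what is moved stays moved. The work goes in short steps, Python scripts to look and compute and a shell command to move; the robot and the scene stay as the last step left them, time stands still between calls to the robot, and variables do not carry over. Pictures are saved under pics/ and viewed, about 8 in all and at most 12, crops included, and the job is handed in when it is done.

```bash
mkdir -p pics; cat > h.py <<'E'
import numpy as np, cv2
from workcell import status, camera, bot
def K(c):
    h=c["color"].shape[0]; f=h/2/np.tan(np.radians(c["vfov"])/2)
    return np.array([[f,0,c["cx"]],[0,f,c["cy"]],[0,0,1]])
def snap(name,fn):
    c=camera(name); cv2.imwrite("pics/"+fn+".png",c["color"][:,:,::-1]); np.save("pics/"+fn+".npy",c,allow_pickle=True); return c
def load(fn): return np.load("pics/"+fn+".npy",allow_pickle=True).item()
def ray(c,px,z):
    R=cv2.Rodrigues(np.array(c["rvec"],float))[0]; t=np.array(c["tvec"],float).ravel(); o=-R.T@t
    d=R.T@np.linalg.inv(K(c))@np.array([px[0],px[1],1.0]); return o+d*(z-o[2])/d[2]
def proj(c,P): return cv2.projectPoints(np.array(P,float).reshape(-1,3),np.array(c["rvec"],float),np.array(c["tvec"],float),K(c),None)[0].reshape(-1,2)
E
python3 - <<'E'
from h import *
for n in("top","scene"):
    c=snap(n,n+"0"); print(n,c["vfov"],c["cx"],c["cy"],c["rvec"],c["tvec"],[k for k in c])
print(status.get_obs(),bot.grasp_offset)
E
```

```text
top 53.068497784838485 314.2691183012691 201.13891498285201 [ 2.155757   -2.18660836  0.11144598] [-0.30665064  0.53835721  1.04882638] ['color', 'vfov', 'cx', 'cy', 'rvec', 'tvec']
scene 51.947926062133554 319.03717211552555 193.09963608970708 [ 1.83411981 -0.93629689  0.58450851] [-0.5636191   0.1818861   1.15372931] ['color', 'vfov', 'cx', 'cy', 'rvec', 'tvec']
{'time': 0.1, 'q': array([-6.43436788e+01,  5.00872614e+00,  1.00397892e+01,  9.50992237e+01,
       -2.85032072e-04,  8.99995164e+01]), 'qd': array([ 0.01651802, -0.07849562,  0.06190116, -0.02167364, -0.04743558,
       -0.12777803]), 'joint_efforts': array([-2.68066111e-05, -5.21560979e+01,  4.65654409e+01,  1.58964522e-02,
        2.15757268e-06, -3.53280882e-06]), 'ee_pos': array([ 0.23804785, -0.49559668,  0.23065362]), 'tcp_rot': array([-89.7608872 ,  89.93183882, 115.89591782]), 'wrist_force': array([ 0.453778  ,  0.80109336, -0.54857429]), 'torque': array([ 0.03700851,  0.00626053, -0.0053745 ]), 'opening': 0.08533336410614946} 0.0187
```

View pics/top0.png

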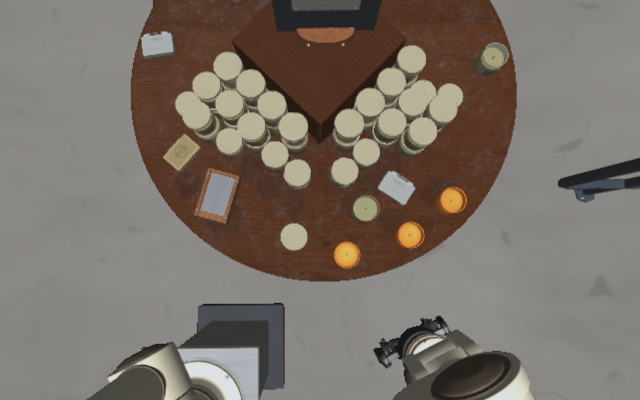

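View pics/scene0.png

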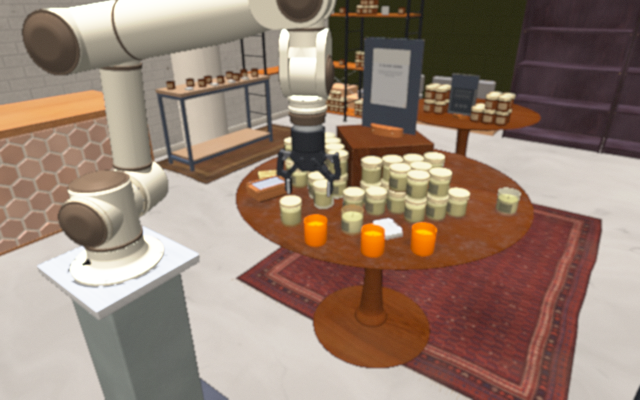

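```bash
python3 - <<'E'
from h import *
c=load("top0"); im=c["color"][:,:,::-1]
a=cv2.resize(im[130:260,160:310],None,fx=5,fy=5,interpolation=cv2.INTER_CUBIC)
a=a[:600]; cv2.imwrite("pics/cA.png",a)
b=cv2.resize(im[160:260,320:460],None,fx=5,fy=5,interpolation=cv2.INTER_CUBIC); cv2.imwrite("pics/cB.png",b)
print(proj(c,[0,0,0]), [ray(c,p,z).round(3) for p,z in [((217,195),.05),((366,208),.074),((492,58),.074),((294,236),.082),((396,188),.022)]])
E
```

```text
[[197.16175679 406.73311191]] [array([ 0.552, -0.058,  0.05 ]), array([ 0.51 , -0.447,  0.074]), array([ 0.906, -0.794,  0.074]), array([ 0.441, -0.262,  0.082]), array([ 0.567, -0.536,  0.022])]
```

View pics/cA.png

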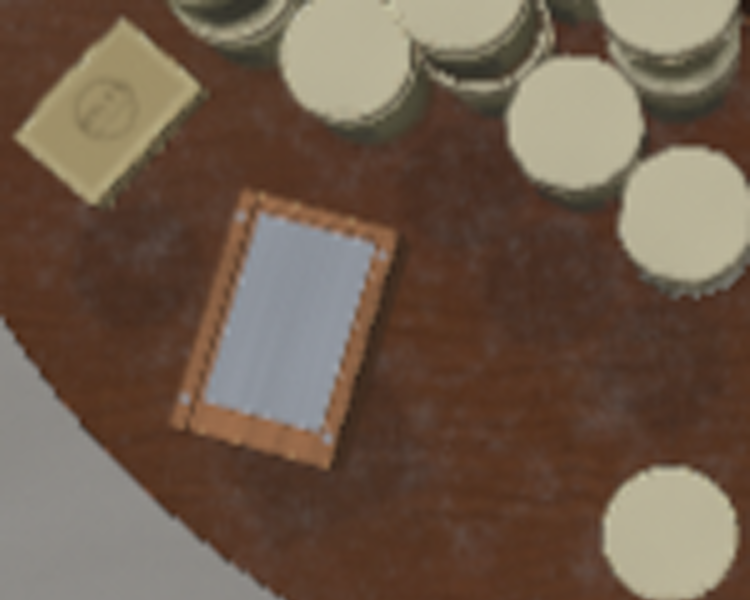

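View pics/cB.png

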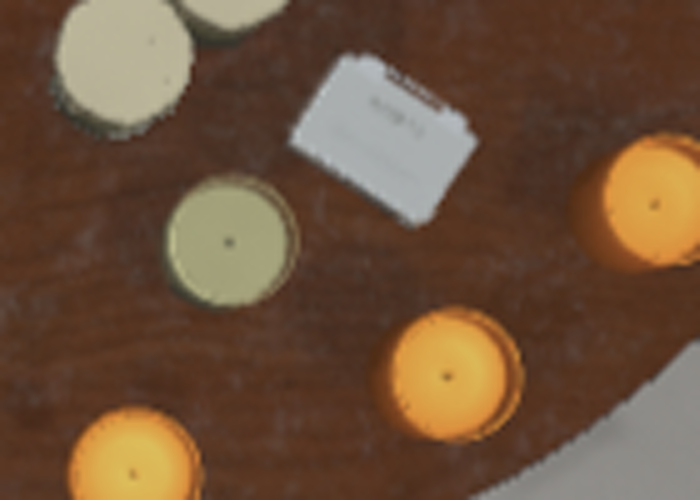

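```bash
python3 - <<'E'
from h import *
c=load("top0")
f=lambda p,z,o=(160,130): ray(c,((p[0]+.5)/5-.5+o[0],(p[1]+.5)/5-.5+o[1]),z)[:2]*1000
S=[f(p,.053) for p in [(247,190),(397,232),(330,468),(172,428)]]
P=[f(p,.050) for p in [(258,212),(378,245),(325,432),(203,402)]]
for n,Q in(("stand",S),("plate",P)):
    Q=np.array(Q);ax=(Q[0]+Q[1]-Q[2]-Q[3])/2; ay=(Q[0]+Q[3]-Q[1]-Q[2])/2
    print(n,Q.mean(0).round(1),np.linalg.norm(ax),np.linalg.norm(ay),np.degrees(np.arctan2(ax[1],ax[0])),np.degrees(np.arctan2(-ay[0],ay[1])))
print(f((232,241),.074,(320,160)), [f(p,.022,(320,160)) for p in[(350,55),(478,140),(420,225),(290,143)]])
from scipy.spatial.transform import Rotation as R
o=status.get_obs(); print(R.from_euler('xyz',o["tcp_rot"],degrees=True).as_matrix().round(3))
w=snap("wrist","w0"); M=cv2.Rodrigues(w["rvec"])[0]; print(-M.T@w["tvec"].ravel(), M.round(3),K(w))
E
```

```text
stand [550.2 -59. ] 129.80503337638345 84.1468107096872 -16.10072514365153 -15.729619881877793
plate [554.  -60.5] 103.27497379623871 66.22735122038733 -15.41055790595676 -15.420398458744106
[ 510.20434418 -446.57651364] [array([ 615.09654358, -520.46905629]), array([ 567.48236673, -588.32070921]), array([ 521.68266579, -555.18111979]), array([ 567.27649951, -486.35190968])]
[[-0.001  0.433 -0.901]
 [ 0.001 -0.901 -0.433]
 [-1.    -0.001  0.   ]]
[ 0.30898263 -0.46099592  0.37473658] [[ 0.433 -0.902 -0.001]
 [-0.859 -0.413  0.303]
 [-0.273 -0.13  -0.953]] [[348.72100987   0.         328.42024836]
 [  0.         348.72100987 206.74653846]
 [  0.           0.           1.        ]]
```

```bash
python3 -m jog '0 -10 -20 2;0 -25 -50 5;0 -45 -95 8;0 -70 -145 11;0 -95 -195 14;0 -120 -250 17;0 -140 -290 19;0 -150 -310 20' 0 40; python3 -c "
from h import *
print(status.get_obs()['q'])"
```

```text
time: 1.15
ee_pos: [0.4537, -0.2243, 0.231]
tcp_rot: [-55.5, 90.0, 130.2]
wrist_force: [-0.2, -1.2, 0.3]
opening: -0.0001
[-2.63185372e+01 -1.02393995e+00  3.87490091e+00  9.49240157e+01
  1.09238699e-02  1.47944470e+02]
```

```bash
python3 -m jog '0 -10 -10 -10;0 -28 -28 -20;0 -50 -50 -30;0 -75 -75 -40;0 -100 -100 -50;0 -122 -122 -60;0 -138 -138 -70;0 -143 -142 -79' && python3 -m jog '5 0 0 -10;15 0 0 -20;25 0 0 -30;35 0 0 -40;45 0 0 -50;55 0 0 -60;60 0 0 -70;60 0 0 -79.5'; python3 -c "
from h import *
print(status.get_obs()['q']); w=snap('wrist','w1'); c=snap('top','t1')
ux=np.array([.962,-.272]);uy=np.array([.272,.962]);o=np.array([.55,-.059])
P=lambda x,y,z:[*(o+ux*x+uy*y),z]
print(proj(w,[P(-.065,.043,.053),P(-.065,-.043,.053),P(.065,.043,.053),P(.065,-.043,.053),P(.032,0,.05)]))"
```

```text
time: 2.15
ee_pos: [0.5804, -0.0689, 0.2305]
tcp_rot: [-98.3, 89.9, 166.7]
wrist_force: [-0.5, -0.1, 1.0]
opening: 0.0001
time: 3.15
ee_pos: [0.5795, -0.07, 0.1704]
tcp_rot: [-172.8, 89.9, 171.7]
wrist_force: [0.2, 0.7, 0.2]
opening: -0.0002
[-6.88624110e+00  8.87805715e+00  7.61224779e+00  8.88172369e+01
  2.02429068e-03  8.63425188e+00]
[[392.26162721  67.10648074]
 [269.10986479  66.53827522]
 [382.72207903 239.33270107]
 [276.64048002 238.89821527]
 [329.90350582 198.99284505]]
```

View pics/w1.png

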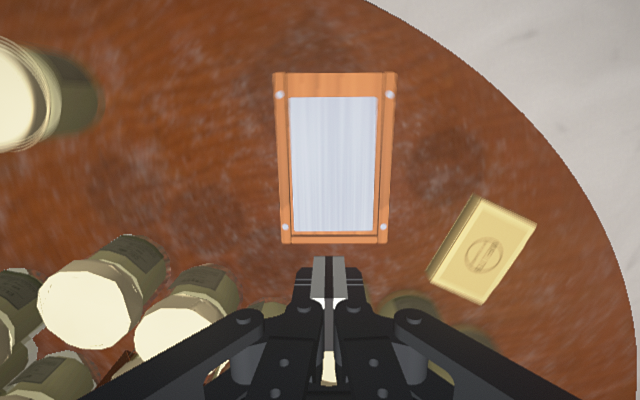

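```bash
python3 - <<'E'
from h import *
from scipy.spatial.transform import Rotation as R
w=load("w1"); o=status.get_obs(); print(o["ee_pos"],proj(w,o["ee_pos"]))
M=R.from_euler('xyz',o["tcp_rot"],degrees=True).as_matrix(); print(M.round(3))
for n,px,z in(("stand",[(282,243),(387,243),(397,72),(274,73)],.053),("plate",[(293,232),(377,232),(378,97),(289,97)],.05)):
    Q=np.array([ray(w,p,z)[:2]*1000 for p in px]);ax=(Q[0]+Q[1]-Q[2]-Q[3])/2; ay=(Q[1]+Q[2]-Q[0]-Q[3])/2
    print(n,Q.mean(0).round(1),np.linalg.norm(ax),np.linalg.norm(ay),np.degrees(np.arctan2(ax[1],ax[0])),np.degrees(np.arctan2(-ay[0],ay[1])))
E
```

```text
[ 0.57968016 -0.06999007  0.1708708 ] [[325.46292892 271.80326533]]
[[-0.001  0.271  0.963]
 [ 0.     0.963 -0.271]
 [-1.    -0.    -0.001]]
stand [554.4 -56.5] 129.66903302546612 85.83271833477674 -15.541823468360526 -15.319105487192953
plate [558.1 -57.9] 104.8781856139761 66.40592636657253 -14.62193643951934 -15.537657852260775
```

```bash
python3 -m jog '10 1 0 0;30 3 1 0;50 4 2 0;70 5 3 0;90 5 3 0;105 5 3 0;114 5 3 0;114 5 3 0' && python3 -m jog '1 0 0 0;2 0 0 0;3 0 0 0;4 0 0 0;5 0 0 0;5 0 0 0;5 0 0 0;5 0 0 0'
```

```text
time: 4.25
ee_pos: [0.5838, -0.066, 0.0567]
tcp_rot: [-169.2, 89.9, 174.9]
wrist_force: [0.0, 0.2, 0.0]
opening: 0.0001
time: 5.25
ee_pos: [0.5841, -0.066, 0.0523]
tcp_rot: [42.8, 90.0, 26.9]
wrist_force: [-0.2, 1.1, 0.7]
opening: -0.0004
```

```bash
python3 -m jog '0.5 0 0 0;1 0 0 0;1.4 0 0 0;1.7 0 0 0;2 0 0 0;2 0 0 0;2 0 0 0;2 0 0 0'
```

```text
time: 6.25
ee_pos: [0.5841, -0.066, 0.0503]
tcp_rot: [43.4, 90.0, 27.6]
wrist_force: [-0.3, 0.1, 0.3]
opening: 0.0001
```

```bash
python3 -m jog '0.2 0 0 0;0.4 0 0 0;0.5 0 0 0;0.6 0 0 0;0.7 0 0 0;0.7 0 0 0;0.7 0 0 0;0.7 0 0 0'
```

```text
time: 7.25
ee_pos: [0.5843, -0.066, 0.0501]
tcp_rot: [13.9, 90.0, -1.9]
wrist_force: [-1.2, -0.9, 5.6]
opening: 0.0
```

```bash
python3 -m jog '0.1 0 0 0;0.2 0 0 0;0.3 0 0 0;0.4 0 0 0;0.4 0 0 0;0.4 0 0 0;0.4 0 0 0;0.4 0 0 0'
```

```text
time: 8.25
ee_pos: [0.5844, -0.0661, 0.0501]
tcp_rot: [8.9, 89.9, -7.0]
wrist_force: [-2.5, 0.8, 8.4]
opening: -0.0
```

```bash
python3 -m jog '0.1 0 -1 0;0.1 0 -3 0;0.1 0 -5 0;0.1 0 -7.5 0;0.1 0 -10 0;0.1 0 -12 0;0.1 0 -14 0;0.1 0 -15 0'
```

```text
time: 9.25
ee_pos: [0.5707, -0.0621, 0.0501]
tcp_rot: [7.0, 89.8, -8.8]
wrist_force: [1.4, 0.7, 5.8]
opening: 0.0001
```

```bash
python3 -m jog '0.3 0 0 0;0.3 0 -2 0;0.3 0 -5 0;0.3 0 -8 0;0.35 0 -11 0;0.35 0 -14 0;0.4 0 -17 0;0.4 0 -20 0'; python3 -c "
from h import *
w=snap('wrist','w2')"
```

```text
time: 10.25
ee_pos: [0.5518, -0.0567, 0.0501]
tcp_rot: [7.3, 89.8, -8.5]
wrist_force: [1.8, -0.7, 7.9]
opening: 0.0001
```

View pics/w2.png

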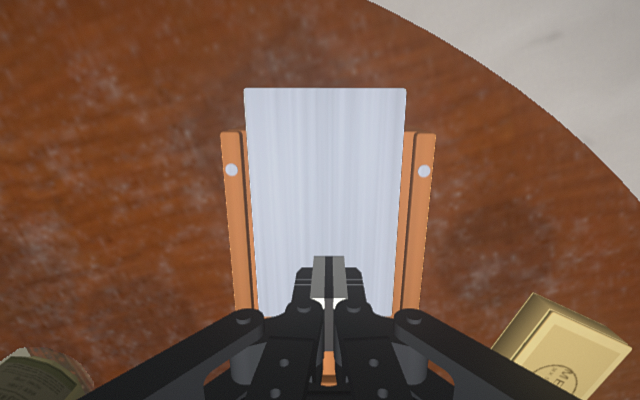

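```bash
python3 - <<'E'
from h import *
w=load("w2"); g=lambda p,z:ray(w,p,z)[:2]*1000
a,b=g((244,88),.05),g((407,88),.05); l,r=g((221,132),.053),g((436,134),.053)
u=np.array([.9635,-.268]);print(a,b,np.linalg.norm(a-b),(a+b)/2,l,r,np.linalg.norm(r-l)); print("overhang",((l+r)/2-(a+b)/2)@u, "lat",((l+r)/2-(a+b)/2)@[.268,.9635])
d=b-a;print(np.degrees(np.arctan2(-d[0],d[1])));d=r-l;print(np.degrees(np.arctan2(-d[0],d[1])))
E
```

```text
[466.51836175 -65.24597751] [483.91969736  -4.01234456] 63.65818318387748 [475.21902956 -34.62916103] [479.82705239 -79.07823582] [503.9316722    2.86729439] 85.41722670497528
overhang 16.98388158572173 lat 1.1155447954075284
-15.864056410923247
-16.391466564425574
```

```bash
python3 -m jog '0 0 -3 0;0 0 -7 0;0.05 0 -11 0;0.1 0 -15 0;0.1 0 -19 0;0.1 0 -22 0;0.1 0 -24.5 0;0.1 0 -25.5 0' && python3 -m jog '0 0 0 0;-1 0 0 0;-3 0 0 0;-10 0 0 0;-25 0 0 0;-45 0 0 0;-65 0 0 0;-70 0 0 0' 1; python3 -c "
from h import *
w=snap('wrist','w3')"
```

```text
time: 11.3
ee_pos: [0.5274, -0.0497, 0.0501]
tcp_rot: [8.2, 89.8, -7.6]
wrist_force: [2.3, -0.6, 7.7]
opening: -0.0005
time: 12.3
ee_pos: [0.5267, -0.0496, 0.1207]
tcp_rot: [11.0, 89.8, -4.9]
wrist_force: [-0.2, -0.8, 0.2]
opening: 0.0858
```

View pics/w3.png

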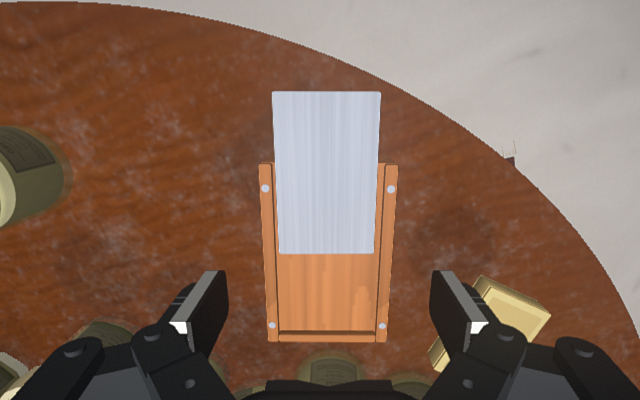

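```bash
python3 - <<'E'
from h import *
from scipy.spatial.transform import Rotation as R
w=load("w3"); o=status.get_obs(); M=R.from_euler('xyz',o["tcp_rot"],degrees=True).as_matrix()
Q=np.array([ray(w,p,.05)[:2]*1000 for p in[(278.5,254),(374.5,254),(381,92),(272,91.5)]])
ax=(Q[0]+Q[1]-Q[2]-Q[3])/2; ay=(Q[1]+Q[2]-Q[0]-Q[3])/2
print("plate",Q.mean(0).round(1),np.linalg.norm(ax),np.linalg.norm(ay),np.degrees(np.arctan2(ax[1],ax[0])),np.degrees(np.arctan2(-ay[0],ay[1])))
u=ax/np.linalg.norm(ax); F=(Q[2]+Q[3])/2
l,r=[ray(w,p,.053)[:2]*1000 for p in[(259,164),(398,164)]]; print("overhang",((l+r)/2-F)@u)
T=F+u*21; d=np.r_[T-o["ee_pos"][:2]*1000,0]; print("target",T,"tool shift",M.T@d, M.round(3), "tcp lat",)
print("F-back",F+u*52)
E
```

```text
plate [501. -42.] 104.1090259727939 64.28051352811502 -15.961651171056777 -15.991748817137545
overhang 42.09192606056258
target [471.10545006 -33.49136212] tool shift [ -0.13242422   0.3482135  -57.76291326] [[ 0.002  0.273  0.962]
 [-0.     0.962 -0.273]
 [-1.     0.     0.002]] tcp lat
F-back [500.91027508 -42.0161733 ]
```

```bash
python3 -m jog '0 0 -10 0;0 0 -30 0;0 0.3 -50 0;0 0.3 -57.5 0;10 0.3 -57.5 0;25 0.3 -57.5 0;45 0.3 -57.5 0;60 0.3 -57.5 0' 1 && python3 -m jog '8 0 0 0;16 0 0 0;23 0 0 0;29 0 0 0;33 0 0 0;36 0 0 0;36 0 0 0;36 0 0 0'; python3 -c "
from h import *
w=snap('wrist','w4')"
```

```text
time: 13.35
ee_pos: [0.4703, -0.0336, 0.0565]
tcp_rot: [-167.0, 89.9, 177.1]
wrist_force: [-0.4, 1.1, 0.4]
opening: 0.0854
time: 14.35
ee_pos: [0.4708, -0.0336, 0.0228]
tcp_rot: [12.1, 90.0, -3.7]
wrist_force: [-0.5, 0.4, 0.2]
opening: 0.0853
```

View pics/w4.png

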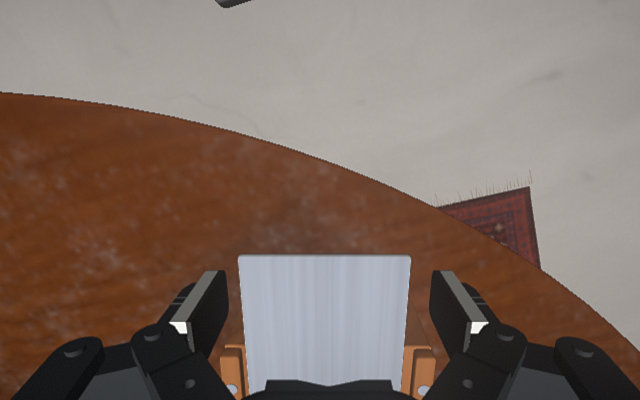

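```bash
python3 -m jog '0 -1 0 0;0 -1.7 0 0;0 -1.7 0 0;0 -1.7 0 0;0 -1.7 0 0;0 -1.7 0 0;0 -1.7 0 0;0 -1.7 0 0' 1 && python3 -m jog '0 0 0 0;0 0 0 0;0 0 0 0;0 0 0 0;0 0 0 0;0 0 0 0;0 0 0 0;0 0 0 0' 0.5 50; python3 -c "
from h import *
w=snap('wrist','w5')"
```

```text
time: 15.4
ee_pos: [0.4702, -0.0352, 0.0226]
tcp_rot: [-138.9, 90.0, -154.7]
wrist_force: [0.0, -0.0, -0.5]
opening: 0.0857
time: 16.4
ee_pos: [0.4702, -0.0352, 0.0227]
tcp_rot: [17.8, 90.0, 2.0]
wrist_force: [-2.1, 0.1, 4.5]
opening: 0.0626
```

```bash
python3 -m jog '-0.5 0 0 0;-1.5 0 0 0;-4 0 0 0;-8 0 0 0;-14 0 0 0;-22 0 0 0;-32 0 0 0;-40 0 0 0' && python3 -m jog '-10 0 0 0;-20 0 0 0;-35 0 0 0;-50 0 0 0;-60 0 0 0;-70 0 0 0;-80 0 0 0;-80 0 0 0';  python3 -c "
from h import *
w=snap('wrist','w6');c=snap('scene','s6');cv2.imwrite('pics/m6.png',np.vstack([w['color'][160:,:,::-1],c['color'][120:300,:,::-1]]))
print(status.get_obs()['q'])"
```

```text
time: 17.45
ee_pos: [0.4704, -0.0352, 0.0636]
tcp_rot: [8.9, 90.0, -6.9]
wrist_force: [0.5, -0.4, -1.7]
opening: 0.0627
time: 18.45
ee_pos: [0.4706, -0.0352, 0.1434]
tcp_rot: [11.1, 89.9, -4.8]
wrist_force: [-0.1, 0.5, -2.0]
opening: 0.0626
[-4.27846540e+00 -6.62211267e+00 -1.12256277e+01  8.54137963e+01
 -1.10017897e-03  1.15636025e+01]
```

View pics/m6.png

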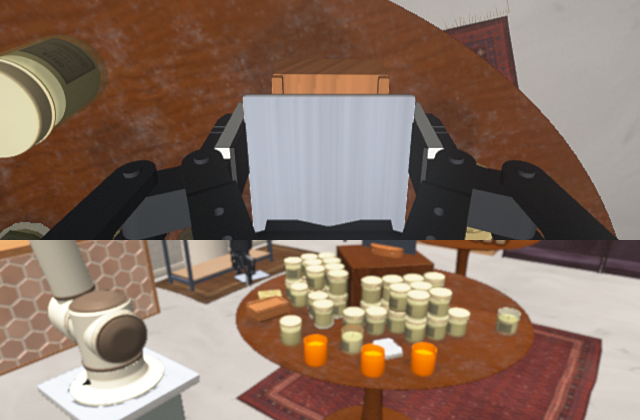

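```bash
python3 -m jog '0 -4 1 0.5;0 -14 5 1.5;0 -32 11 3;0 -56 19 5.5;0 -84 29 8;0 -112 39 11;0 -140 48 14;0 -168 58 17' && python3 -c "
from h import *
from scipy.spatial.transform import Rotation as R
o=status.get_obs();M=R.from_euler('xyz',o['tcp_rot'],degrees=True).as_matrix();print(M.round(4),o['ee_pos'],M.T@(np.array([.4922,-.4208,.1434])-o['ee_pos'])*1000)
y=M[:2,1];print('turn',np.degrees(np.arctan2(y[1],y[0]))-38)
w=load('w6');a,b=[ray(w,p,.1707)*1000 for p in((244,256),(415,256))];print((a+b)/2,np.linalg.norm(a-b))"
```

```text
time: 19.55
ee_pos: [0.4798, -0.2143, 0.1424]
tcp_rot: [-149.5, 90.0, 177.5]
wrist_force: [1.1, 0.0, -2.3]
opening: 0.0625
[[-2.000e-04  5.448e-01  8.386e-01]
 [ 0.000e+00  8.386e-01 -5.448e-01]
 [-1.000e+00 -1.000e-04 -2.000e-04]] [ 0.47981376 -0.21432667  0.14236469] [  -1.04055148 -166.39218914  122.87508041]
turn 18.988332549545106
[451.11743051 -27.79577971 170.7       ] 62.86898644316823
```

```bash
python3 -m jog '0 -28 20 2.5;0 -56 41 5.5;0 -84 62 8.5;0 -112 82 12;0 -135 99 15;0 -152 112 17;0 -162 119 18.5;0 -166 122 19' && python3 -c "
from h import *
print(status.get_obs()['q'])
w=snap('wrist','w7');c=snap('top','t7');s=snap('scene','s7')
r=lambda c,y,x,h,wd,f:cv2.resize(c['color'][y:y+h,x:x+wd,::-1],None,fx=f,fy=f,interpolation=cv2.INTER_CUBIC)
cv2.imwrite('pics/m7.png',np.vstack([np.hstack([r(c,150,300,75,100,4),r(s,180,300,75,100,4)]),r(w,0,0,400,640,.75)[:,:,:] if 0 else cv2.resize(w['color'][100:,:,::-1],(800,300))]))"
```

```text
time: 20.55
ee_pos: [0.4922, -0.4189, 0.1422]
tcp_rot: [-171.5, 90.0, 136.5]
wrist_force: [0.0, 0.4, -2.0]
opening: 0.0626
[-4.03974544e+01  1.75525041e+01  1.47780198e+01  8.72657444e+01
  2.14814793e-03  1.15162564e+01]
```

View pics/m7.png

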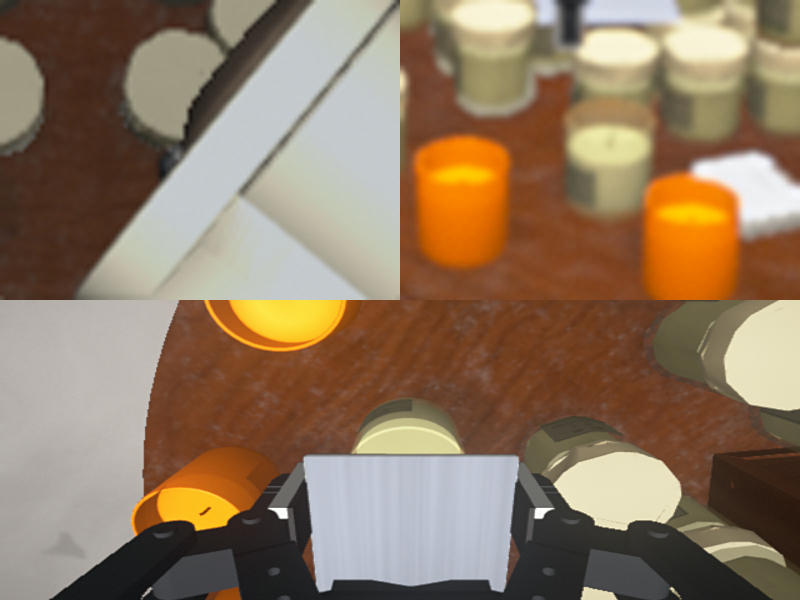

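```bash
python3 - <<'E'
from h import *
w=load("w7");s=load("s7"); t=np.linspace(0,2*np.pi,200)
for T in((511.5,-445.5),(513.5,-444)):
    print(T)
    for z in(0,.074):
        P=np.c_[T[0]/1e3+.0335*np.cos(t),T[1]/1e3+.0335*np.sin(t),0*t+z]
        for n,c in(("w",w),("s",s)):
            q=proj(c,P); print(z,n,"x",q[:,0].min().round(1),q[:,0].max().round(1),"y",q[:,1].min().round(1),q[:,1].max().round(1))
r=lambda im:cv2.resize(im[:,:,::-1],None,fx=6,fy=6,interpolation=cv2.INTER_CUBIC)
a=r(w["color"][190:265,270:385]); b=r(s["color"][200:240,335:370]); 
cv2.imwrite("pics/m8.png",np.vstack([a[:450,:690],np.zeros((0,690,3),np.uint8)])); cv2.imwrite("pics/m9.png",b)
E
```

```text
(511.5, -445.5)
0 w x 287.1 363.4 y 191.3 262.7
0 s x 339.6 361.0 y 224.0 234.8
0.074 w x 274.7 373.9 y 221.0 310.4
0.074 s x 339.9 361.9 y 203.4 213.5
(513.5, -444)
0 w x 289.9 366.3 y 191.4 262.7
0 s x 339.5 360.9 y 223.7 234.4
0.074 w x 278.4 377.6 y 221.1 310.5
0.074 s x 339.9 361.8 y 203.1 213.1
```

View pics/m8.png

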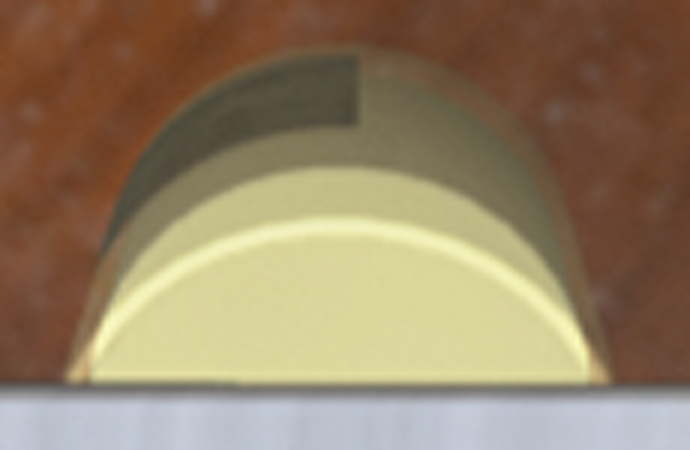

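```bash
python3 -m jog '5 0 1 0;17 -1 2 0;31 -1.5 3 0;45 -1.5 3 0;58 -1.5 3 0;70 -1.5 3 0;78 -1.5 3 0;82 -1.5 3 0' && python3 -m jog '1 0 0 0;2 0 0 0;3 0 0 0;4 0 0 0;5 0 0 0;5.5 0 0 0;6 0 0 0;6 0 0 0'; python3 -c "
from h import *
w=snap('wrist','w10');s=snap('scene','s10');r=lambda im,f:cv2.resize(im[:,:,::-1],None,fx=f,fy=f,interpolation=cv2.INTER_CUBIC)
cv2.imwrite('pics/m10.png',np.hstack([r(w['color'][150:400,150:500],1),r(s['color'][170:253,290:390],3)[:250][:250]if 1 else 0]))"
```

```text
time: 21.7
ee_pos: [0.4932, -0.4215, 0.0601]
tcp_rot: [-167.9, 90.0, 140.3]
wrist_force: [-1.1, 0.2, -2.4]
opening: 0.0628
time: 22.7
ee_pos: [0.4933, -0.4215, 0.0546]
tcp_rot: [19.4, 90.0, -32.5]
wrist_force: [-0.4, 0.7, -1.1]
opening: 0.0624Traceback (most recent call last):
  File "<string>", line 4, in <module>
    cv2.imwrite('pics/m10.png',np.hstack([r(w['color'][150:400,150:500],1),r(s['color'][170:253,290:390],3)[:250][:250]if 1 else 0]))
                               ~~~~~~~~~^^^^^^^^^^^^^^^^^^^^^^^^^^^^^^^^^^^^^^^^^^^^^^^^^^^^^^^^^^^^^^^^^^^^^^^^^^^^^^^^^^^^^^^^^^^^
    return _nx.concatenate(arrs, 1, dtype=dtype, casting=casting)
           ~~~~~~~~~~~~~~~^^^^^^^^^^^^^^^^^^^^^^^^^^^^^^^^^^^^^^^
ValueError: all the input array dimensions except for the concatenation axis must match exactly, but along dimension 0, the array at index 0 has size 250 and the array at index 1 has size 249
```

```bash
python3 -m jog '0.5 0 0 0;1 0 0 0;1.5 0 0 0;2 0 0 0;2.5 0 0 0;3 0 0 0;3 0 0 0;3 0 0 0'
```

```text
time: 23.8
ee_pos: [0.4933, -0.4216, 0.0516]
tcp_rot: [69.5, 90.0, 17.6]
wrist_force: [-0.4, 0.2, -1.6]
opening: 0.062
```

```bash
python3 -m jog '0.2 0 0 0;0.4 0 0 0;0.6 0 0 0;0.8 0 0 0;0.8 0 0 0;0.8 0 0 0;0.8 0 0 0;0.8 0 0 0'
```

```text
time: 24.8
ee_pos: [0.4933, -0.4216, 0.0511]
tcp_rot: [13.6, 90.0, -38.2]
wrist_force: [-1.1, 1.7, 4.7]
opening: 0.0629
```

```bash
python3 -m jog '-0.1 0 0 0;-0.2 0 0 0;-0.3 0 0 0;-0.3 0 0 0;-0.3 0 0 0;-0.3 0 0 0;-0.3 0 0 0;-0.3 0 0 0' && python3 -m jog '0 0 0 0;0 0 0 0;0 0 0 0;0 0 0 0;0 0 0 0;0 0 0 0;0 0 0 0;0 0 0 0' 1
```

```text
time: 25.8
ee_pos: [0.4933, -0.4216, 0.0511]
tcp_rot: [34.4, 90.0, -17.5]
wrist_force: [-0.5, 0.1, 3.5]
opening: 0.0625
time: 26.8
ee_pos: [0.4933, -0.4215, 0.0511]
tcp_rot: [22.3, 90.0, -29.6]
wrist_force: [-0.1, 0.2, 0.3]
opening: 0.0853
```

```bash
python3 -m jog '-2 0 0 0;-8 0 0 0;-20 0 0 0;-38 0 0 0;-60 0 0 0;-85 0 0 0;-110 0 0 0;-130 0 0 0' && python3 -m jog '0 10 -10 0;0 30 -40 0;0 50 -80 0;0 70 -120 0;0 90 -160 0;0 110 -190 0;0 125 -210 0;0 130 -220 0';  python3 -c "
from h import *
c=snap('top','t11');s=snap('scene','s11');w=snap('wrist','w11');r=lambda im,f:cv2.resize(im[:,:,::-1],None,fx=f,fy=f,interpolation=cv2.INTER_CUBIC)
cv2.imwrite('pics/m11.png',np.vstack([np.hstack([r(c['color'][170:245,320:420],4),r(s['color'][180:255,310:410],4)]),cv2.resize(w['color'][:,:,::-1],(480,300))[:, np.r_[0:480,np.zeros(320,int)]]]))"
```

```text
time: 27.8
ee_pos: [0.4935, -0.4217, 0.1839]
tcp_rot: [12.1, 89.9, -39.7]
wrist_force: [0.2, -0.4, 0.6]
opening: 0.0855
time: 28.8
ee_pos: [0.4591, -0.1665, 0.1808]
tcp_rot: [-179.5, 90.0, 128.8]
wrist_force: [0.1, 0.5, -0.1]
opening: 0.0856
```

View pics/m11.png

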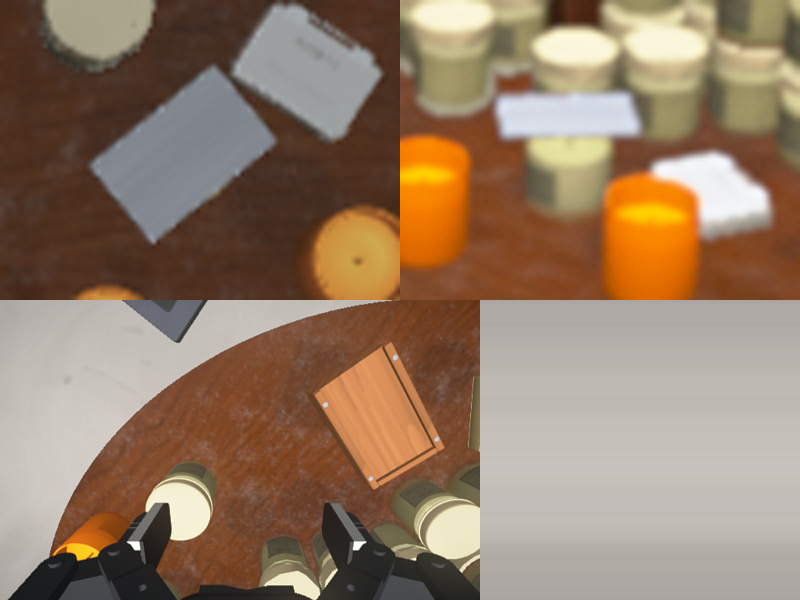

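```bash
python3 - <<'E'
from h import *
c=load("t11"); Q=np.array([ray(c,((x+.5)/4-.5+320,(y+.5)/4-.5+170),.078)[:2]*1000 for x,y in[(213,66),(277,141),(154,243),(91,166)]])
ax=(Q[0]+Q[1]-Q[2]-Q[3])/2;u=ax/np.linalg.norm(ax); d=np.array([510.2,-446.6])-Q.mean(0)
print(Q.mean(0),np.linalg.norm(ax),np.linalg.norm(Q[0]-Q[1]),"along",d@u,"across",d@[-u[1],u[0]])
print(status.get_obs()["qd"].round(2))
E
```

```text
[ 509.22041942 -444.98863319] 102.22005779803075 62.90987552760559 along 1.8709564395738527 across -0.2358031166210939
[-1.03  0.89  0.78 -0.15 -0.07 -0.34]
```

Centred to about 2 mm, along and across; the plate looks level and the arm is clear, so I hand the job in.

```bash
python3 -m jog '0 0 0 0;0 0 0 0;0 0 0 0;0 0 0 0;0 0 0 0;0 0 0 0;0 0 0 0;0 0 0 0' && python3 -c "
from workcell import bot; print(bot.job_done())"
```

```text
time: 29.95
ee_pos: [0.4596, -0.1682, 0.1811]
tcp_rot: [39.0, 90.0, -12.8]
wrist_force: [0.9, -0.0, -0.4]
opening: 0.0854
the job is handed in; nothing more can be done
None
```

The plate is on the tester candle, released, and the job was handed in at about 30 s of the 64 s allowed; no verdict was reported.

- **Slide and grip:** I pressed the plate at about 6–8 N and slid it to a measured 42 mm overhang. Then I pinched the overhanging end at 50 N and lifted it clear of the stand.
- **Placing:** I lowered it in small steps until contact with the candle read about 6–7 N, then eased off slightly, opened the fingers and withdrew upward.
- **Final checks:** The overhead camera puts the plate's centre about 1.9 mm along and 0.2 mm across from where it saw the candle at the start. In the scene picture the plate looks level on the upright candle. The tin looks unmoved; I did not measure the tin, lidded jar or card box again.
- **Disagreement:** The overhead and wrist cameras differed by about 3–5 mm on the stand's position. I used a middle value and corrected at close range with the wrist camera.

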